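# Turn a gear over in a hinged flip nest

## Task

The top face of the gear in the blue leaf of the flip nest is finished; turn the gear over using the nest. Swing the blue leaf by its red bar all the way over until it lies closed on the pale bare-metal pocket, then swing it all the way back open, so that the gear is left lying upside down (hub down) in the pale bare-metal pocket, and let go. Do not touch the gear with the robot, and leave the vee block, drill chuck and piston where they are.

Things in the scene. Friction and masses are not known exactly. Their poses are not given: they have to be found in the camera images.
- flip_nest: The flip nest, fixed to the bench: dark steel base plate 150 (x, along the hinge) x 230 (y) x 12 mm with a fixed pale bare-aluminium pocket on the -y side (104 x 101 mm, top 50 mm above the bench), the blue leaf on the +y side, and hinge pedestals 59 mm high at x = -64 and +64 mm. Origin: centre of its underside, below the hinge; axes as hinge_mid.
- hinge_mid (a point): Middle of the flip nest's hinge axis, 50 mm above the bench. Axes: x along the hinge (level, pointing roughly away from the robot), y level, from the hinge towards the open blue leaf (roughly to the robot's left), z up; the fixed pale bare-aluminium pocket is on the -y side.
- leaf (a joint): Angle of the blue leaf about the hinge: 0 = open, level on its rests (the start); 3.14 = folded over the fixed pocket; hard stops at both. Friction hinge (0.5 N m): stays at any angle, about 6 N at the red bar moves it. Leaf 0.45 kg, 104 mm wide along the hinge, 24 mm thick, edge 101 mm from the hinge; its top is 50 mm above the bench when open, 74 mm when closed.
- handle_bar (a point): Centre of the round red bar at the leaf's free edge (moves with the leaf): 12 mm thick, 92 mm long between two 9 mm side arms, parallel to the hinge, 145 mm from its axis; 50 mm above the bench with the leaf open or closed, 195 mm at mid-swing. 38 mm clear between bar and leaf. Can be gripped across from above; it turns between the pads as the leaf swings.
- gear_center (a point): Centre (half-way up) of a steel spur gear, 66 mm across, 26 mm thick: toothed rim 18 mm, 36 mm hub proud on one face; 0.3 kg. z points out of the hub face. Starts loose, hub up, in the leaf's 72 x 72 mm, 16 mm deep pocket, 53 mm from the hinge. Once the leaf is past upright the gear tips out on to the fixed pocket by itself and settles flat when the leaf is fully closed.
- fixed_pocket (a point): Centre of the floor of the fixed pale bare-aluminium pocket, 37 mm above the bench, 53 mm from the hinge axis on the side away from the open leaf. Pocket 72 x 72 mm inside, 13 mm deep; axes as hinge_mid. The turned gear rests on its hub here, gear_center 13 mm above this point.
- v_block: Bystander: grey steel vee block 60 x 50 x 40 mm beside the work on the right; origin at the centre of its underside.
- drill_chuck: Bystander: steel drill chuck 46 mm across, 68 mm tall, standing behind the work on the left; origin at the centre of its underside.
- piston: Bystander: aluminium piston 54 mm across, 52 mm tall, standing in front of the work on the right; origin at the centre of its underside.
Mind the look-alikes: they are no part of the job. There is more than one size of the part that bears gear_center; the job needs the larger.

How it is judged (in metres and radians):
On the way:
1. the blue leaf lies folded over on the fixed pocket (value of joint leaf above 2.95 rad), for 0.2 s.
At the end, for the whole second after the job is handed in: The leaf was closed over the fixed pocket (angle above 2.95 for 0.2 s) and is back open (angle below 0.15); the gear lies at rest hub down (its z axis within 0.24 rad of straight down) in the fixed pocket, centre within 10 mm of the pocket's centre sideways and no more than 20 mm above its floor (value of joint leaf below 0.15 rad and angle between gear_center's own z axis and vertical above 2.9 rad and horizontal distance between gear_center and fixed_pocket below 0.01 m and z of gear_center in the frame of fixed_pocket below 0.02 m and linear speed of gear below 0.02 m/s); the robot touches nothing.
It fails at once if the robot touches the gear (contact force between any of the fingers, the arm and gear above 0.5 N).
It fails at once if the vee block, drill chuck or piston is moved by more than 30 mm (distance of any of v_block, drill_chuck, piston from where it was at the start of the episode above 0.03 m).
It also fails if it takes over 64 s, if anything falls off the work surface, if the arm or the gripper's body presses on something with over 40 N, if the wrist force passes 120 N, or if a joint passes its speed limit or range.

## Robot

A 7-joint arm with a two-finger parallel gripper is mounted at the origin on a cart in front of the work surface, level with it; the furniture and walls round the work are solid. World frame = base frame: x ahead of the robot, y to its left, z up, the work surface at z = 0. Lengths are in m, angles in degrees, forces in N, time in s.
With the tool pointing down it reaches from about 0.4 to 0.875 m from the base axis. Payload 6.5 kg.
Tool frame: the origin (TCP) lies at the very end of the fingers, on their centre line; the grasp point (between the pads) lies 19 mm behind it (bot.tcp_to_grasp is the distance from the TCP to the grasp point, in m); z points along the fingers, x is the direction in which the jaws open and shut, and the axes are right-handed (so a half turn about z gives the same grasp; the last joint's range is limited). The gripper opens to 85 mm and grips with 20 to 120 N. Pads are 22 mm wide; open, the fingers measure 114 mm over their backs; the gripper's body (76 mm by 85 mm) begins 54 mm behind the grasp point. The pads swing forward as they close: fully open they stand 13 mm farther back than shut.
Start: joints at [-67.391, 30.733, -0.252, 88.115, 0.149, 61.152, -4.079], TCP at [0.289, 0.582, 0.231] pointing down, gripper open.
Joint ranges: [-154.64, 154.64], [-21.42, 123.67], [-72.66, 72.17], [13.99, 137.28], [-74.86, 254.86], [10.95, 109.41], [-158.01, 158.01]. Speed limits (degrees/s): [136.94, 136.94, 180, 180, 180, 180, 180].

## Interface

Orientations are given as a 3x3 rotation matrix whose columns are the frame's x, y, z axes.
In Python, from plant import state, imaging, bot gives the robot as it stands.
- The arm moves only by the tool send_rows, never from a script. Its argument "commands" is a list of rows, each a list of 7 numbers: the shift along the tool's x, y, z in mm, then the turn, a rotation vector about the tool's x, y, z in degrees, then the closure, from 0 (fully open) to 1 (shut). A call has exactly 5 rows; each row is the pose to reach, as a shift and turn from the pose commanded when the call began, along the tool's axes at that moment; what a row does not reach only later rows make up. A row lasts 1/10 s, in which the tool goes at most 50 mm and 8.59 degrees, less where a joint would pass 70% of its speed; a pose out of reach is approached as far as the arm can. A call with a gripper value outside its range is refused whole. The fingers move at their own pace and stop on an object; the grip force is fixed at half the most. Time passes only in rows, so rows that repeat a pose let the fingers close, or fill a call up. It gives the time, the measured TCP pose, the force and the opening at its end, in the units of the state.
- state(): the state, without advancing time (a new reading comes with each control period).
- imaging.capture(name): name is "scene" or "top"; returns (picture, depth): 400x640x3 uint8, red, green, blue; 400x640 float32, m along the optical axis (not along the pixel's ray), 0 where there is no reading.
- imaging.camera_params(name): a dict with "mtx" (3x3 intrinsics, pixels), "distortion" ([k1, k2, p1, p2, k3] as OpenCV has them; the pictures are not rectified), "position" and "attitude" of the camera in the world. Camera axes: x right, y up, looking along -z (the intrinsics and any distortion apply to the point x, -y, -z); pixel columns grow to the right and rows downward; lengths in m; the calibration is good to about 2 mm. A picture is of the moment at which its call begins. camera_params takes no time and is no camera call.
- bot.job_done(): hands the job in, once; it reports no verdict.
Trained networks look in the newest picture that a camera, given by its name, has taken for a name from the list of things; names that differ only in an ending like _2 or _b are one class to them, and where a whole thing is asked for, a point or a joint stands for the part that bears it (a point fixed in the world has none). Each returns a list of dicts, best first, with "confidence" (0 to 1); they miss things now and then, are a little off and sometimes report something else, mostly with a low value. They report only what shows in the picture. A call takes as long as a camera call. They do not tell look-alikes from the thing itself.
- imaging.outline_of(camera, thing): "region" (400x640 bool, what is visible of it) and "box" ([left, top, right, bottom] in pixels, round what is visible of it).
The state is a dict: "time_s": time; "qpos": joint angles; "joint_velocities": joint speeds; "joint_torque": joint torques, N m; "position": TCP position; "eef_rot": TCP orientation; "contact_force": force on the tool from outside, world axes, zero at the start; "ft_torque": the same for the moment, N m; "grip_width": finger opening in m.
Only numpy, scipy, OpenCV 4.12 (cv2) and the standard library are available. Lean on these libraries where they do the work, as an engineer would, in place of code of your own. Each camera call takes 0.05 s, during which the arm holds its last target.

## Working session

There is one attempt and no reset: what is moved stays moved. The work goes in short steps, Python scripts to look and compute and a tool call to move; the robot and the scene stay as the last step left them, time stands still between calls to the robot, and variables do not carry over. Pictures are saved under pics/ and viewed, and the job is handed in when it is done.

Besides the shell and the picture viewer there is one more tool, called after "Emit:" by a JSON object that holds its "method" and its "body", one argument or row to a line. send_rows: Moves the arm, as the interface text tells. Its arguments: {"type":"object","properties":{"commands":{"type":"array"}},"required":["commands"]}

```bash
ls; mkdir -p pics; python3 - <<'E'
from plant import state, imaging, bot
import cv2
s=state(); print(s['time_s'],s['position'],s['eef_rot'],s['grip_width'],bot.tcp_to_grasp)
for n in('scene','top'):
    p,d=imaging.capture(n); cv2.imwrite(f'pics/{n}0.png',p[:,:,::-1])
    c=imaging.camera_params(n); print(n,c)
E
```

```text
pics
0.0 [0.28875659 0.58162822 0.23038084] [[ 4.44586837e-01  8.95735509e-01 -6.65296477e-04]
 [ 8.95734009e-01 -4.44587314e-01 -1.64493816e-03]
 [-1.76921189e-03  1.35389173e-04 -9.99998426e-01]] 0.08514350893072417 0.0187
scene {'mtx': array([[392.44178402,   0.        , 316.16085678],
       [  0.        , 392.44178402, 198.87315885],
       [  0.        ,   0.        ,   1.        ]]), 'distortion': array([-0.03806274,  0.        ,  0.        ,  0.        ,  0.        ]), 'position': array([ 0.04219318, -0.53325183,  0.70366389]), 'attitude': array([[ 0.55236154,  0.60419191, -0.5743247 ],
       [-0.833604  ,  0.40121632, -0.37964437],
       [ 0.00105039,  0.68846031,  0.72527325]])}
top {'mtx': array([[485.53197685,   0.        , 318.41072301],
       [  0.        , 485.53197685, 199.42280805],
       [  0.        ,   0.        ,   1.        ]]), 'distortion': array([-0.0537128,  0.       ,  0.       ,  0.       ,  0.       ]), 'position': array([ 0.39532877, -0.19902675,  1.19297623]), 'attitude': array([[-0.00504724,  0.99091252, -0.13441315],
       [-0.99996099, -0.00597571, -0.00650503],
       [-0.00724912,  0.13437507,  0.99090403]])}
```

View pics/scene0.png

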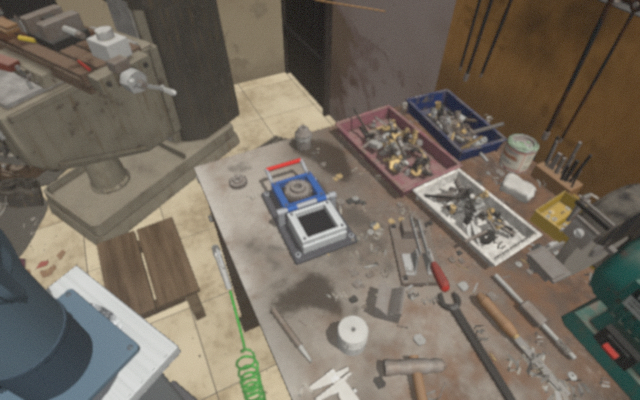

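View pics/top0.png

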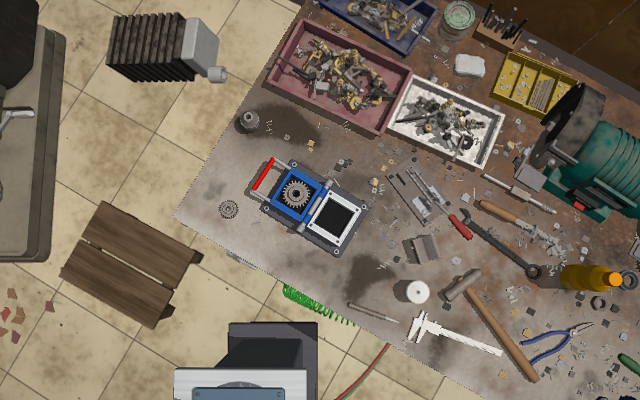

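The scene and top views both show the nest. In the top view the red bar is at (262,174), the blue leaf with its gear at (296,193), and the pale pocket at (334,218). A small loose look-alike gear lies at (229,210). The chuck is at (248,120), the vee block at (420,248) and the piston at (417,292).

Gear candidates are (296,193), larger and in the blue leaf, and (229,210), small and loose on the bench. I choose the one in the leaf. Next I'll check that in a crop and measure.

```bash
cat > h.py <<'E'
from plant import state, imaging, bot
import cv2, numpy as np
def world(cam,d,uv):
    c=imaging.camera_params(cam); uv=np.asarray(uv,float).reshape(-1,1,2)
    n=cv2.undistortPoints(uv,c['mtx'],c['distortion']).reshape(-1,2)
    z=np.array([d[int(v),int(u)] for u,v in uv.reshape(-1,2)])
    P=np.c_[n[:,0]*z,-n[:,1]*z,-z]
    return P@c['attitude'].T+c['position']
def ray(cam,uv,h):
    c=imaging.camera_params(cam); n=cv2.undistortPoints(np.asarray(uv,float).reshape(-1,1,2),c['mtx'],c['distortion']).reshape(-1,2)
    D=np.c_[n[:,0],-n[:,1],-np.ones(len(n))]@c['attitude'].T
    return c['position']+D*((h-c['position'][2])/D[:,2])[:,None]
def mask_pts(cam,p,d,m):
    v,u=np.nonzero(m&(d>0)); return world(cam,d,np.c_[u,v])
E
python3 - <<'E'
from h import *
for n in('top','scene'):
    p,d=imaging.capture(n)
    cr=p[140:270,200:400] if n=='top' else p[140:270,220:380]
    cv2.imwrite(f'pics/crop_{n}.png',cv2.resize(cr,None,fx=4,fy=4,interpolation=cv2.INTER_CUBIC)[:,:,::-1])
    for t in('handle_bar','gear_center','v_block','drill_chuck','piston','flip_nest','leaf'):
        for r in imaging.outline_of(n,t):
            P=mask_pts(n,p,d,r['region']); print(n,t,round(r['confidence'],2),r['box'],np.median(P,0).round(3), P[:,2].max().round(3))
    hsv=cv2.cvtColor(p,cv2.COLOR_RGB2HSV); 
    box=np.zeros(hsv.shape[:2],bool); 
    if n=='top': box[140:270,230:380]=1
    else: box[140:270,240:370]=1
    m=box&((hsv[...,0]<8)|(hsv[...,0]>172))&(hsv[...,1]>150)&(hsv[...,2]>90)
    P=mask_pts(n,p,d,m); v,u=np.nonzero(m)
    print(n,'red',len(P),u.mean(),v.mean(),P.mean(0),P.min(0),P.max(0)); R=ray(n,np.c_[u,v],.055)
    c=R.mean(0);U,S,V=np.linalg.svd((R-c)[:,:2]);print('ray red',c,V[0],np.ptp((R-c)[:,:2]@V.T,axis=0))
    m=box&(hsv[...,0]>105)&(hsv[...,0]<125)&(hsv[...,1]>150)
    P=mask_pts(n,p,d,m);P=P[abs(P[:,2]-.05)<.008]
    r=cv2.minAreaRect(P[:,:2].astype(np.float32)); print('blue',r,np.median(P[:,2]))
    m=box&(hsv[...,1]<40)&(hsv[...,2]>150)
    P=mask_pts(n,p,d,m);P=P[abs(P[:,2]-.05)<.008]
    r=cv2.minAreaRect(P[:,:2].astype(np.float32)); print('pale',r,np.median(P[:,2]))
E
```

```text
top handle_bar 0.82 [248.8, 156.4, 326.1, 226.6] [ 0.565 -0.133  0.05 ] 0.063
top gear_center 0.67 [218.1, 201.0, 237.3, 218.6] [0.534 0.03  0.013] 0.022
top gear_center 0.64 [284.2, 181.9, 309.9, 207.8] [ 0.562 -0.137  0.053] 0.066
top v_block 0.77 [412.1, 231.8, 440.8, 264.7] [ 0.432 -0.447  0.034] 0.045
top drill_chuck 0.78 [240.4, 110.8, 259.8, 131.7] [ 0.743 -0.026  0.056] 0.073
top drill_chuck 0.36 [250.1, 158.5, 370.8, 253.1] [ 0.529 -0.188  0.038] 0.063
top piston 0.57 [404.1, 284.1, 428.8, 302.0] [ 0.334 -0.417  0.05 ] 0.056
top flip_nest 0.57 [253.4, 155.8, 367.8, 254.3] [ 0.529 -0.188  0.038] 0.063
top leaf 0.58 [251.7, 156.2, 329.9, 223.2] [ 0.565 -0.136  0.05 ] 0.063
top red 174 263.2011494252874 173.54022988505747 [ 0.61285271 -0.06015414  0.05511895] [ 0.57290183 -0.08569268  0.04924181] [ 0.65227371 -0.03324714  0.06108498]
ray red [ 0.61287627 -0.06013852  0.055     ] [-0.846117   0.5329972] [0.09125464 0.01126161]
blue ((0.5596719980239868, -0.1439768373966217), (0.10452716797590256, 0.10399569571018219), 57.972110748291016) 0.05049111094838099
pale ((0.548765003681
[... 646 characters left out ...]
0.029  0.045] 0.069
scene flip_nest 0.74 [261.4, 158.8, 357.5, 265.6] [ 0.513 -0.205  0.037] 0.059
scene leaf 0.81 [264.8, 155.8, 331.8, 213.4] [ 0.569 -0.123  0.049] 0.059
scene red 89 283.97752808988764 164.1573033707865 [ 0.61270899 -0.05981986  0.05304011] [ 0.57687995 -0.08020842  0.0477458 ] [ 0.64923816 -0.03758788  0.05711034]
ray red [ 0.61099829 -0.06124268  0.055     ] [-0.85161618  0.52416589] [0.08265522 0.01054598]
blue ((0.5604820847511292, -0.18039026856422424), (0.10471878200769424, 0.05072033405303955), 11.532094955444336) 0.05555360686171407
pale ((0.5491927862167358, -0.16338187456130981), (0.24376727640628815, 0.14123035967350006), 54.17152404785156) 0.049177528445474294
```

View pics/crop_top.png

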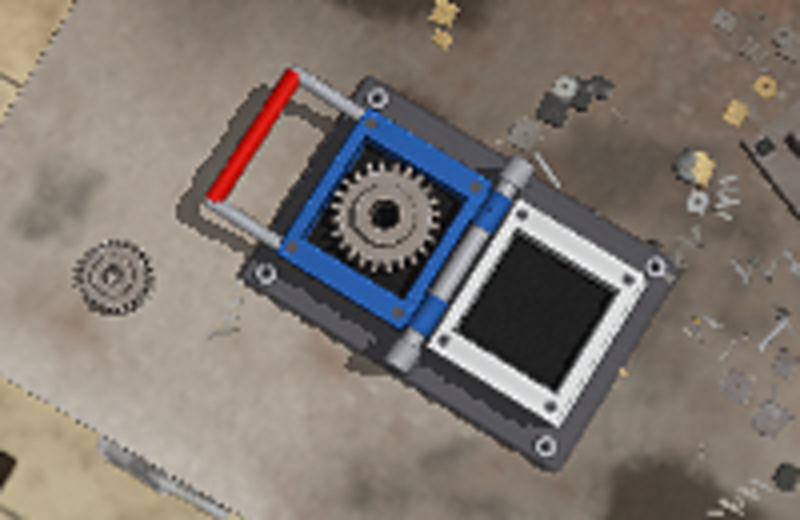

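```bash
python3 - <<'E'
from h import *
bar=np.array([.6125,-.060]); x=np.array([.848,-.530]);x/=np.linalg.norm(x); y=np.array([-x[1],x[0]])
print('y',y,'hinge',bar-.145*y,'leaf ctr pred',bar-.095*y,'yaw',np.degrees(np.arctan2(x[1],x[0])))
# fixed pocket
print('pocket',bar-.198*y)
E
```

```text
y [0.52999894 0.8479983 ] hinge [ 0.53565015 -0.18295975] leaf ctr pred [ 0.5621501  -0.14055984] yaw -32.005383208083494
pocket [ 0.50756021 -0.22790366]
```

The crop shows the red bar at top-view (262,174), the large hub-up gear in the blue leaf, and the empty pale pocket. The bar is 92 mm long at z≈0.05, and its position agrees with the gear and hinge geometry. That gives H≈(0.536,-0.183,0.05) and y=(0.530,0.848). The loose gear at (229,210) is the smaller decoy.

The plan is to keep the tool vertical with the jaws along y, grip the bar, and swing it by translation along the arc.

Emit:
{"method": "send_rows", "body": {
  "commands": [
    [-29,38,0,0,0,2,0.5],
    [-58,77,0,0,0,4,0.5],
    [-87,115,0,0,0,5.6,0.5],
    [-115,153,0,0,0,5.6,0.5],
    [-144,192,0,0,0,5.6,0.5]
  ]
}}

```text
time_s: 1.4
position: [0.3976, 0.3663, 0.2315]
eef_rot: [[0.53, 0.848, 0.0], [0.848, -0.53, 0.001], [0.001, 0.0, -1.0]]
contact_force: [0.3, 0.5, 0.9]
grip_width: 0.0423
```

```bash
cat > rem.py <<'E'
from h import *
import sys
H=np.array([.5356,-.183,.05]);y=np.array([.53,.848,0]);z=np.array([0,0,1.])
def rem(th,up=0):
    s=state();R=s['eef_rot'];t=np.radians(th)
    g=H+.145*(np.cos(t)*y+np.sin(t)*z)-.019*z+up*z
    return s,((g-s['position'])@R*1000).round(1)
if __name__=='__main__':
    s,_=rem(0); R=s['eef_rot']
    d=(s['position']+.019*z-H); print('t',s['time_s'],s['position'].round(4),'w',s['grip_width'].round(4),'F',s['contact_force'].round(1),'yaw',np.degrees(np.arctan2(R[1,0],R[0,0])).round(2),'tilt',R[:,2].round(4),'ang',np.degrees(np.arctan2(d[2],d@y)).round(1),'rad',np.hypot(d[2],d@y).round(4),'q',np.round(s['qpos'],0))
    for a in sys.argv[1:]:
        a=a.split(','); print(a,rem(float(a[0]),float(a[1]) if len(a)>1 else 0)[1])
E
python3 rem.py 0,.08 0
```

```text
Traceback (most recent call last):
  File "rem.py", line 10, in <module>
    d=(s['position']+.019*z-H); print('t',s['time_s'],s['position'].round(4),'w',s['grip_width'].round(4),'F',s['contact_force'].round(1),'yaw',np.degrees(np.arctan2(R[1,0],R[0,0])).round(2),'tilt',R[:,2].round(4),'ang',np.degrees(np.arctan2(d[2],d@y)).round(1),'rad',np.hypot(d[2],d@y).round(4),'q',np.round(s['qpos'],0))
                                                                                 ^^^^^^^^^^^^^^^^^^^^^
AttributeError: 'float' object has no attribute 'round'
```

```bash
sed -i "s/s\['grip_width'\].round(4)/round(s['grip_width'],4)/; s/s\['contact_force'\].round(1)/np.round(s['contact_force'],1)/" rem.py; python3 rem.py 0,.08 0
```

```text
t 1.4 [0.3976 0.3663 0.2315] w 0.0423 F [0.3 0.5 0.9] yaw 58.02 tilt [ 5.e-04  5.e-04 -1.e+00] ang 27.1 rad 0.4409 q [-50.  20.   4. 105.  -2.  55.  12.]
['0', '.08'] [-247.9  408.   120.4]
['0'] [-248.   408.   200.4]
```

Emit:
{"method": "send_rows", "body": {
  "commands": [
    [-25,41,0,0,0,0,0.5],
    [-50,82,0,0,0,0,0.5],
    [-75,123,0,0,0,0,0.5],
    [-100,164,0,0,0,0,0.5],
    [-124,204,0,0,0,0,0.5]
  ]
}}

```text
time_s: 1.9
position: [0.505, 0.1527, 0.2317]
eef_rot: [[0.53, 0.848, 0.001], [0.848, -0.53, 0.0], [0.001, 0.0, -1.0]]
contact_force: [0.2, 0.4, -0.0]
grip_width: 0.0425
```

Emit:
{"method": "send_rows", "body": {
  "commands": [
    [-25,41,10,0,0,0,0.5],
    [-50,82,30,0,0,0,0.5],
    [-75,123,50,0,0,0,0.5],
    [-100,164,75,0,0,0,0.5],
    [-124,204,100,0,0,0,0.5]
  ]
}}

```text
time_s: 2.4
position: [0.6081, -0.0516, 0.136]
eef_rot: [[0.53, 0.848, 0.001], [0.848, -0.53, 0.0], [0.001, 0.001, -1.0]]
contact_force: [1.3, 0.1, 0.6]
grip_width: 0.0425
```

```bash
python3 rem.py 0,.08 0
```

```text
t 2.4 [ 0.6081 -0.0516  0.136 ] w 0.0425 F [1.3 0.1 0.6] yaw 58.01 tilt [ 1.2e-03  1.0e-04 -1.0e+00] ang 35.0 rad 0.183 q [-8. 34. 12. 99. -9. 48. 66.]
['0', '.08'] [-4.9  8.1 25. ]
['0'] [ -4.9   8.  105. ]
```

Emit:
{"method": "send_rows", "body": {
  "commands": [
    [0,0,10,0,0,0,0.5],
    [0,0,25,0,0,0,0.5],
    [0,0,40,0,0,0,0.5],
    [0,0,40,0,0,0,0.5],
    [0,0,40,0,0,0,0.5]
  ]
}}

```text
time_s: 2.9
position: [0.6069, -0.0485, 0.0965]
eef_rot: [[0.528, 0.849, -0.0], [0.849, -0.528, 0.001], [0.0, -0.001, -1.0]]
contact_force: [0.5, -0.2, 0.3]
grip_width: 0.0427
```

```bash
python3 rem.py 0,.08 0; python3 - <<'E'
from h import *
for n in('top','scene'):
    p,d=imaging.capture(n)
    cr=p[130:230,200:340] if n=='top' else p[110:230,220:360]
    cv2.imwrite(f'pics/app_{n}.png',cv2.resize(cr,None,fx=4,fy=4,interpolation=cv2.INTER_CUBIC)[:,:,::-1])
E
```

```text
t 2.9 [ 0.6069 -0.0485  0.0965] w 0.0427 F [ 0.5 -0.2  0.3] yaw 58.11 tilt [-4.e-04  5.e-04 -1.e+00] ang 23.3 rad 0.1654 q [ -7.  37.  11. 100.  -9.  44.  66.]
['0', '.08'] [ -6.9  10.8 -14.5]
['0'] [-6.9 10.8 65.5]
```

View pics/app_scene.png

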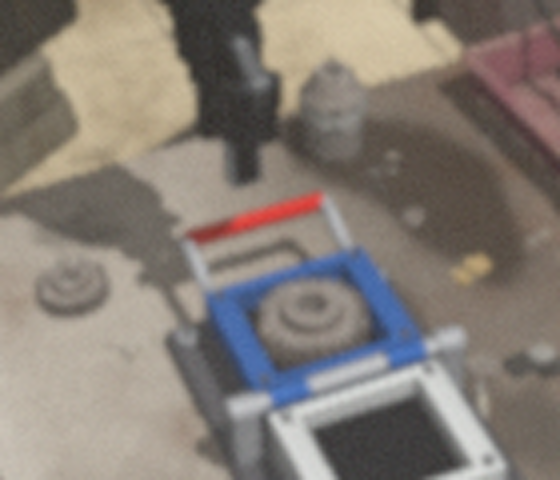

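View pics/app_top.png

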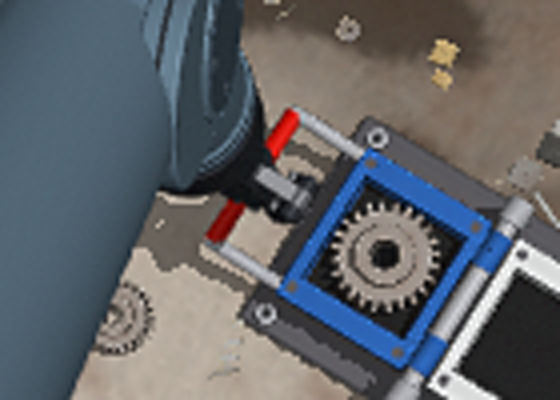

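The gripper is above the bar, straddling it with the two jaws across it. It is about 7 mm too far out and 11 mm off-centre along the bar, so I'll correct that and descend.

Emit:
{"method": "send_rows", "body": {
  "commands": [
    [-7,11,0,0,0,0,0.5],
    [-7,11,15,0,0,0,0.5],
    [-7,11,35,0,0,0,0.5],
    [-7,11,55,0,0,0,0.5],
    [-7,11,65,0,0,0,0.5]
  ]
}}

```text
time_s: 3.5
position: [0.6114, -0.062, 0.0291]
eef_rot: [[0.53, 0.848, -0.003], [0.848, -0.53, 0.0], [-0.001, -0.002, -1.0]]
contact_force: [-0.9, 0.1, 0.0]
grip_width: 0.0428
```

```bash
python3 rem.py 0
```

```text
t 3.5 [ 0.6114 -0.062   0.0291] w 0.0428 F [-0.9  0.1  0. ] yaw 57.97 tilt [-0.0028  0.     -1.    ] ang -0.7 rad 0.1428 q [ -5.  43.   9. 100. -11.  38.  68.]
['0'] [ 2.2 -0.2 -1.9]
```

Emit:
{"method": "send_rows", "body": {
  "commands": [
    [1,0,-1,0,0,0,0.75],
    [1,0,-1,0,0,0,1],
    [1,0,-1,0,0,0,1],
    [1,0,-1,0,0,0,1],
    [1,0,-1,0,0,0,1]
  ]
}}

```text
time_s: 4.0
position: [0.6147, -0.0593, 0.0333]
eef_rot: [[0.529, 0.849, 0.003], [0.849, -0.529, 0.001], [0.003, 0.002, -1.0]]
contact_force: [3.7, 4.4, -5.9]
grip_width: 0.0101
```

```bash
python3 rem.py 0 10 20 30
```

```text
t 4.0 [ 0.6147 -0.0593  0.0333] w 0.0101 F [ 3.7  4.4 -5.9] yaw 58.06 tilt [ 0.0029  0.0014 -1.    ] ang 0.9 rad 0.1469 q [ -5.  43.   9. 100. -11.  38.  68.]
['0'] [-1.8 -1.6  2.3]
['10'] [ -4.   -1.5 -22.9]
['20'] [-10.5  -1.5 -47.4]
['30'] [-21.1  -1.5 -70.3]
```

Emit:
{"method": "send_rows", "body": {
  "commands": [
    [0,0,-5,0,0,0,1],
    [0,0,-10,0,0,0,1],
    [-1,0,-15,0,0,0,1],
    [-1,0,-20,0,0,0,1],
    [-2,0,-25,0,0,0,1]
  ]
}}

```text
time_s: 4.5
position: [0.6136, -0.061, 0.0581]
eef_rot: [[0.529, 0.849, 0.003], [0.849, -0.529, 0.001], [0.003, 0.002, -1.0]]
contact_force: [5.1, 3.0, -8.6]
grip_width: 0.0097
```

```bash
python3 rem.py 10 15 20 25 30; python3 - <<'E'
from h import *
for n in('scene',):
    p,d=imaging.capture(n)
    cr=p[110:270,220:380]
    cv2.imwrite(f'pics/sw1_{n}.png',cv2.resize(cr,None,fx=4,fy=3.75,interpolation=cv2.INTER_CUBIC)[:,:,::-1])
E
```

```text
t 4.5 [ 0.6136 -0.061   0.0581] w 0.0097 F [ 5.1  3.  -8.6] yaw 58.05 tilt [ 0.003   0.0015 -1.    ] ang 10.6 rad 0.1473 q [ -6.  41.  10. 100. -10.  40.  68.]
['10'] [-2.  -1.5  1.9]
['15'] [ -4.7  -1.5 -10.5]
['20'] [ -8.5  -1.5 -22.5]
['25'] [-13.3  -1.5 -34.2]
['30'] [-19.1  -1.4 -45.5]
```

View pics/sw1_scene.png

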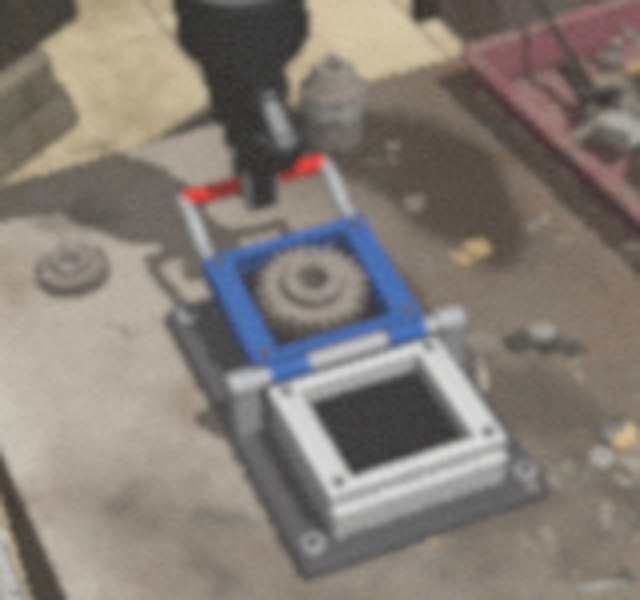

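The pads hold the bar, the leaf has lifted about 10°, and the gear sits in it. Continuing along the arc.

Emit:
{"method": "send_rows", "body": {
  "commands": [
    [-2,0,-10,0,0,0,1],
    [-5,0,-20,0,0,0,1],
    [-8,0,-29,0,0,0,1],
    [-12.5,0,-38,0,0,0,1],
    [-17,0,-47,0,0,0,1]
  ]
}}

```text
time_s: 5.05
position: [0.6051, -0.0746, 0.1057]
eef_rot: [[0.529, 0.849, 0.004], [0.849, -0.529, 0.003], [0.004, 0.002, -1.0]]
contact_force: [5.6, 5.7, -5.2]
grip_width: 0.0099
```

```bash
python3 rem.py 34 38 42 46 50
```

```text
t 5.05 [ 0.6051 -0.0746  0.1057] w 0.0099 F [ 5.6  5.7 -5.2] yaw 58.09 tilt [ 0.0042  0.0025 -1.    ] ang 30.1 rad 0.1489 q [ -5.  36.  11. 100.  -9.  44.  69.]
['34'] [-8.6 -1.5 -6.5]
['38'] [-14.5  -1.5 -14.7]
['42'] [-20.9  -1.5 -22.4]
['46'] [-27.9  -1.5 -29.8]
['50'] [-35.4  -1.5 -36.6]
```

Emit:
{"method": "send_rows", "body": {
  "commands": [
    [-6,0,-8.5,0,0,0,1],
    [-12,0,-17,0,0,0,1],
    [-19,0,-24.5,0,0,0,1],
    [-26,0,-31.5,0,0,0,1],
    [-34,0,-38,0,0,0,1]
  ]
}}

```text
time_s: 5.55
position: [0.5893, -0.1002, 0.1451]
eef_rot: [[0.527, 0.85, 0.008], [0.85, -0.527, 0.006], [0.01, 0.004, -1.0]]
contact_force: [7.1, 14.3, 3.7]
grip_width: 0.0098
```

```bash
python3 rem.py 54 58 62 66 70
```

```text
t 5.55 [ 0.5893 -0.1002  0.1451] w 0.0098 F [ 7.1 14.3  3.7] yaw 58.22 tilt [ 0.0082  0.0062 -0.9999] ang 49.2 rad 0.1509 q [ -3.  32.  11. 101.  -9.  47.  71.]
['54'] [-13.4  -1.7  -3.3]
['58'] [-21.7  -1.7  -9. ]
['62'] [-30.5  -1.7 -14.2]
['66'] [-39.5  -1.7 -18.7]
['70'] [-48.9  -1.7 -22.6]
```

```bash
python3 - <<'E'
from h import *
for n in('scene','top'):
    p,d=imaging.capture(n)
    cr=p[60:260,220:380] if n=='scene' else p[120:260,200:380]
    cv2.imwrite(f'pics/sw2_{n}.png',cv2.resize(cr,None,fx=4 if n=='top' else 3,fy=4 if n=='top' else 3,interpolation=cv2.INTER_CUBIC)[:,:,::-1])
    hsv=cv2.cvtColor(p,cv2.COLOR_RGB2HSV); 
    box=np.zeros(hsv.shape[:2],bool); box[100:270,230:380]=1
    m=box&((hsv[...,0]<8)|(hsv[...,0]>172))&(hsv[...,1]>150)&(hsv[...,2]>60)
    P=mask_pts(n,p,d,m); print(n,P.mean(0),len(P)); H=np.array([.5356,-.183,.05]);D=P-H;yy=D[:,:2]@[.53,.848];print('y,z',np.median(yy),np.median(D[:,2]),np.percentile(D[:,2],[5,95]))
E
```

```text
scene [ 0.58548314 -0.10032693  0.16109209] 79
y,z 0.09668047036601202 0.11050031124427721 [0.10768801 0.11399066]
top [ 0.55483458 -0.08671321  0.16349039] 9
y,z 0.09121594871663628 0.11371141653175858 [0.11115235 0.11591902]
```

View pics/sw2_scene.png

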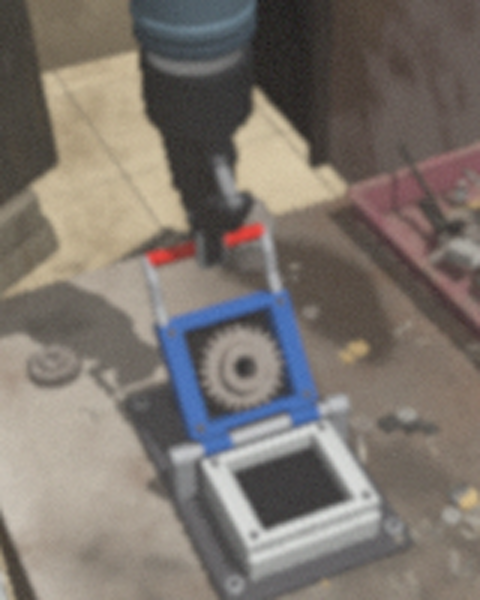

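View pics/sw2_top.png

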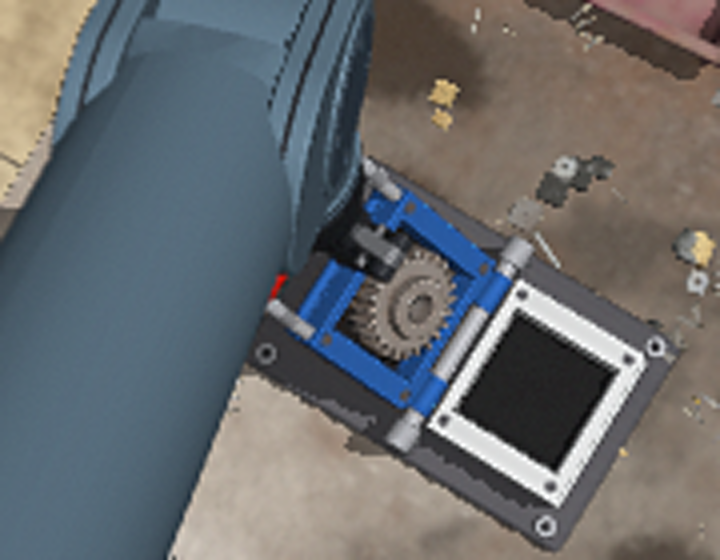

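The scene crop shows the leaf at about 47° with the gear seated. The bar has rolled roughly 6 mm towards the fingertips, since it turns between the pads. I'll open slightly, go down 7 mm and regrip, because the friction hinge holds the leaf.

Emit:
{"method": "send_rows", "body": {
  "commands": [
    [0,0,0,0,0,0,0.7],
    [2,0,0,0,0,0,0.65],
    [4,0,4,0,0,0,0.65],
    [5,0,8,0,0,0,0.65],
    [5,0,8,0,0,0,0.65]
  ]
}}

```text
time_s: 6.15
position: [0.5871, -0.1016, 0.1335]
eef_rot: [[0.53, 0.848, -0.002], [0.848, -0.53, -0.0], [-0.001, -0.002, -1.0]]
contact_force: [-0.8, -0.1, -0.9]
grip_width: 0.0295
```

```bash
cat > bar.py <<'E'
from h import *
n='scene'
p,d=imaging.capture(n)
hsv=cv2.cvtColor(p,cv2.COLOR_RGB2HSV)
box=np.zeros(hsv.shape[:2],bool); box[80:290,230:380]=1
m=box&((hsv[...,0]<8)|(hsv[...,0]>172))&(hsv[...,1]>140)&(hsv[...,2]>60)
P=mask_pts(n,p,d,m);H=np.array([.5356,-.183,.05]);D=P-H
b=np.array([np.median(D[:,:2]@[.53,.848])+.004,np.median(D[:,2])-.0035])
s=state();g=s['position']+[0,0,.019]-H
print(len(P),'bar y,z',b.round(4),'r',np.hypot(*b).round(4),'ang',np.degrees(np.arctan2(b[1],b[0])).round(1),'grasp rel bar',(np.array([g[:2]@[.53,.848],g[2]])-b).round(4),'w',s['grip_width'])
cv2.imwrite('pics/last.png',cv2.resize(p[60:260,220:380],None,fx=3,fy=3,interpolation=cv2.INTER_CUBIC)[:,:,::-1])
E
python3 rem.py; python3 bar.py
```

```text
t 6.15 [ 0.5871 -0.1016  0.1335] w 0.0295 F [-0.8 -0.1 -0.9] yaw 57.99 tilt [-1.9e-03 -1.0e-04 -1.0e+00] ang 46.8 rad 0.1406 q [ -3.  33.  12. 101.  -9.  47.  71.]
70 bar y,z [0.1002 0.1085] r 0.1477 ang 47.3 grasp rel bar [-0.004  -0.0057] w 0.030022338090662397
```

Emit:
{"method": "send_rows", "body": {
  "commands": [
    [2,0,0,0,0,0,1],
    [2,0,0,0,0,0,1],
    [2,0,0,0,0,0,1],
    [-5,0,-6,0,0,0,1],
    [-13,0,-12,0,0,0,1]
  ]
}}

```text
time_s: 6.7
position: [0.5811, -0.1123, 0.1464]
eef_rot: [[0.529, 0.848, 0.001], [0.848, -0.529, 0.001], [0.001, 0.0, -1.0]]
contact_force: [4.3, -0.1, -9.6]
grip_width: 0.0105
```

```bash
python3 rem.py; python3 bar.py
```

```text
t 6.7 [ 0.5811 -0.1123  0.1464] w 0.0105 F [ 4.3 -0.1 -9.6] yaw 58.03 tilt [ 5.e-04  7.e-04 -1.e+00] ang 53.9 rad 0.1428 q [ -2.  31.  12. 102.  -8.  48.  72.]
78 bar y,z [0.0857 0.1191] r 0.1467 ang 54.3 grasp rel bar [-0.0033 -0.0026] w 0.009949408392515197
```

Emit:
{"method": "send_rows", "body": {
  "commands": [
    [-9,0,-5,0,0,0,1],
    [-19,0,-10.5,0,0,0,1],
    [-29,0,-15,0,0,0,1],
    [-40,0,-19,0,0,0,1],
    [-50,0,-21,0,0,0,1]
  ]
}}

```text
time_s: 7.25
position: [0.5561, -0.1525, 0.1694]
eef_rot: [[0.529, 0.849, 0.004], [0.849, -0.529, 0.004], [0.005, 0.001, -1.0]]
contact_force: [2.4, 11.6, 16.9]
grip_width: 0.0099
```

```bash
python3 rem.py; python3 bar.py
```

```text
t 7.25 [ 0.5561 -0.1525  0.1694] w 0.0099 F [ 2.4 11.6 16.9] yaw 58.09 tilt [ 0.0039  0.0038 -1.    ] ang 75.1 rad 0.1432 q [  2.  28.  12. 103.  -8.  49.  76.]
94 bar y,z [0.0384 0.1406] r 0.1457 ang 74.7 grasp rel bar [-0.0034 -0.0015] w 0.01014468346485871
```

View pics/last.png

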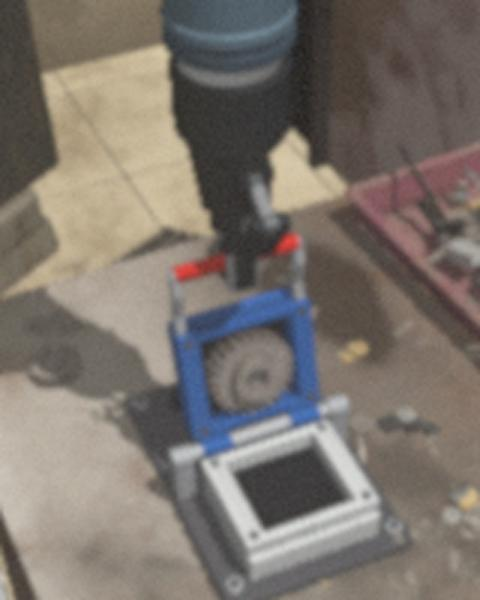

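The leaf is at about 75° and the gear is still leaning in its pocket, with the grip good. Continuing past upright.

Emit:
{"method": "send_rows", "body": {
  "commands": [
    [-10,0,-4,0,0,0,1],
    [-20,0,-6,0,0,0,1],
    [-30,0,-7,0,0,0,1],
    [-40,0,-7,0,0,0,1],
    [-50,0,-6,0,0,0,1]
  ]
}}

```text
time_s: 7.8
position: [0.529, -0.1958, 0.1748]
eef_rot: [[0.529, 0.849, 0.003], [0.849, -0.529, 0.003], [0.004, 0.001, -1.0]]
contact_force: [3.9, 6.4, 0.1]
grip_width: 0.0102
```

```bash
python3 rem.py; python3 bar.py
```

```text
t 7.8 [ 0.529  -0.1958  0.1748] w 0.0102 F [3.9 6.4 0.1] yaw 58.06 tilt [ 0.0028  0.0026 -1.    ] ang 95.7 rad 0.1445 q [  6.  27.  13. 105.  -8.  49.  81.]
90 bar y,z [-0.0125  0.1444] r 0.1449 ang 94.9 grasp rel bar [-0.0044 -0.0005] w 0.01001987104184219
```

View pics/last.png

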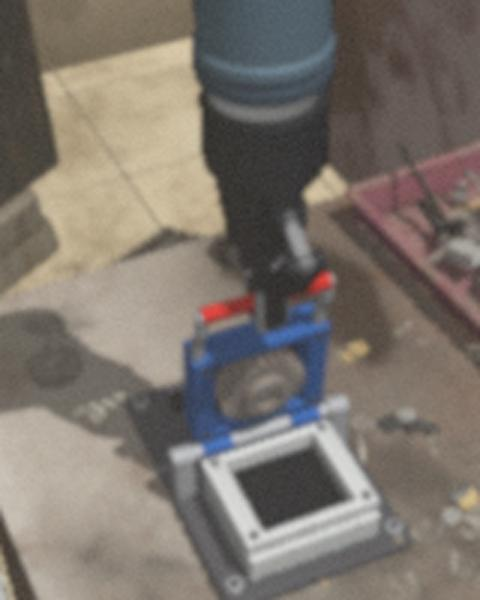

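Emit:
{"method": "send_rows", "body": {
  "commands": [
    [-10,0,1,0,0,0,1],
    [-20,0,3,0,0,0,1],
    [-30,0,6,0,0,0,1],
    [-39,0,9.5,0,0,0,1],
    [-48,0,13.5,0,0,0,1]
  ]
}}

```text
time_s: 8.35
position: [0.5031, -0.2376, 0.1612]
eef_rot: [[0.529, 0.848, 0.002], [0.848, -0.529, 0.001], [0.002, 0.001, -1.0]]
contact_force: [-0.3, 2.9, 4.3]
grip_width: 0.0102
```

```bash
python3 rem.py; python3 bar.py
```

```text
t 8.35 [ 0.5031 -0.2376  0.1612] w 0.0102 F [-0.3  2.9  4.3] yaw 58.05 tilt [ 0.0017  0.0011 -1.    ] ang 116.0 rad 0.1449 q [ 10.  27.  13. 107.  -8.  47.  86.]
81 bar y,z [-0.0611  0.1297] r 0.1434 ang 115.2 grasp rel bar [-0.0044 -0.0003] w 0.00971059033708087
```

View pics/last.png

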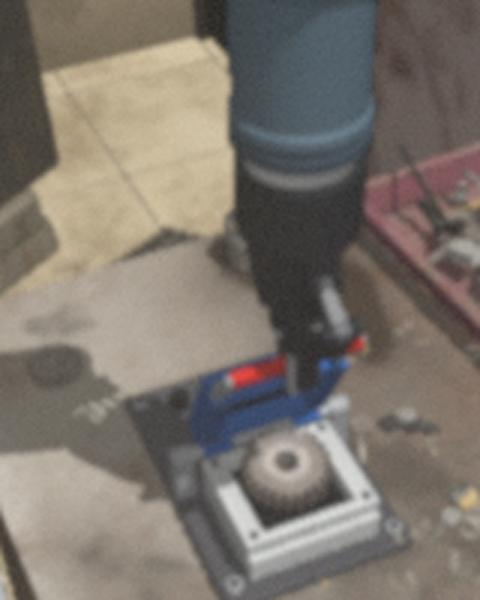

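The gear has tipped out onto the pale pocket at crop (287,465), and the leaf is at about 115°. Continuing to close.

Emit:
{"method": "send_rows", "body": {
  "commands": [
    [-9,0,5,0,0,0,1],
    [-17.5,0,10,0,0,0,1],
    [-26,0,16,0,0,0,1],
    [-33.5,0,22.5,0,0,0,1],
    [-41,0,29.5,0,0,0,1]
  ]
}}

```text
time_s: 8.9
position: [0.4809, -0.2731, 0.1305]
eef_rot: [[0.53, 0.848, 0.001], [0.848, -0.53, 0.0], [0.0, 0.001, -1.0]]
contact_force: [3.9, 5.1, 1.1]
grip_width: 0.0097
```

```bash
python3 rem.py; python3 bar.py
```

```text
t 8.9 [ 0.4809 -0.2731  0.1305] w 0.0097 F [3.9 5.1 1.1] yaw 58.01 tilt [ 8.e-04  0.e+00 -1.e+00] ang 136.7 rad 0.1449 q [ 15.  29.  13. 108.  -9.  43.  91.]
71 bar y,z [-0.1023  0.0979] r 0.1416 ang 136.3 grasp rel bar [-0.0041  0.0005] w 0.009618156357655342
```

View pics/last.png

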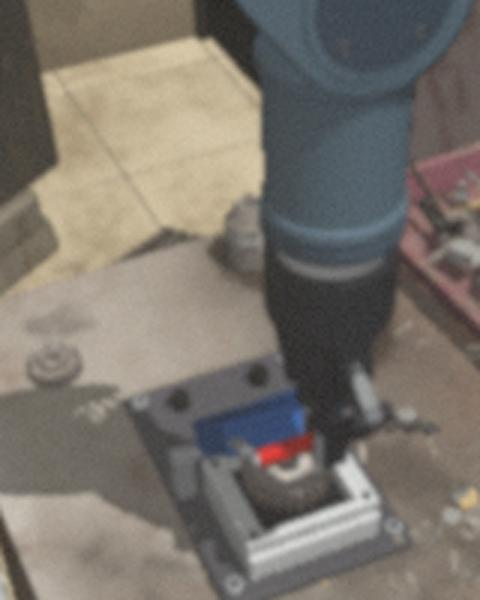

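Emit:
{"method": "send_rows", "body": {
  "commands": [
    [-7,0,7.5,0,0,0,1],
    [-13,0,15.5,0,0,0,1],
    [-19,0,24,0,0,0,1],
    [-24,0,32.5,0,0,0,1],
    [-28,0,42,0,0,0,1]
  ]
}}

```text
time_s: 9.45
position: [0.4663, -0.2966, 0.0879]
eef_rot: [[0.53, 0.848, 0.001], [0.848, -0.53, 0.0], [0.001, 0.0, -1.0]]
contact_force: [4.6, 4.6, 4.8]
grip_width: 0.0097
```

```bash
python3 rem.py 180; python3 bar.py
```

```text
t 9.45 [ 0.4663 -0.2966  0.0879] w 0.0097 F [4.6 4.6 4.8] yaw 58.03 tilt [ 8.e-04  4.e-04 -1.e+00] ang 156.9 rad 0.1447 q [ 19.  33.  12. 109. -11.  38.  95.]
['180'] [-12.   -1.5  56.8]
76 bar y,z [-0.1288  0.0533] r 0.1394 ang 157.5 grasp rel bar [-0.0051  0.0024] w 0.009556969451753225
```

View pics/last.png

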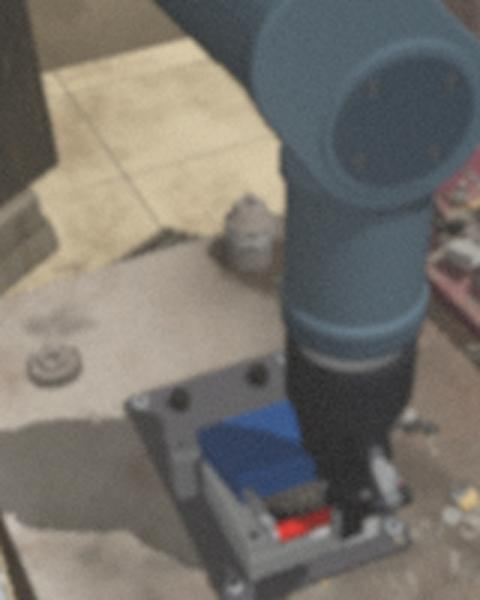

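Emit:
{"method": "send_rows", "body": {
  "commands": [
    [-4,0,9.5,0,0,0,1],
    [-7,0,19,0,0,0,1],
    [-9.5,0,29,0,0,0,1],
    [-11,0,39,0,0,0,1],
    [-12,0,48,0,0,0,1]
  ]
}}

```text
time_s: 10.0
position: [0.4609, -0.3052, 0.0397]
eef_rot: [[0.528, 0.849, 0.001], [0.849, -0.528, 0.002], [0.002, 0.0, -1.0]]
contact_force: [7.0, 9.6, 3.6]
grip_width: 0.0098
```

```bash
python3 rem.py 180; python3 bar.py
```

```text
t 10.0 [ 0.4609 -0.3052  0.0397] w 0.0098 F [7.  9.6 3.6] yaw 58.1 tilt [ 0.0014  0.0019 -1.    ] ang 176.5 rad 0.1435 q [ 21.  38.  10. 110. -12.  33.  97.]
['180'] [-1.8 -1.4  8.7]
78 bar y,z [-0.1393  0.0031] r 0.1393 ang 178.7 grasp rel bar [-0.004   0.0046] w 0.009734727212140453
```

View pics/last.png

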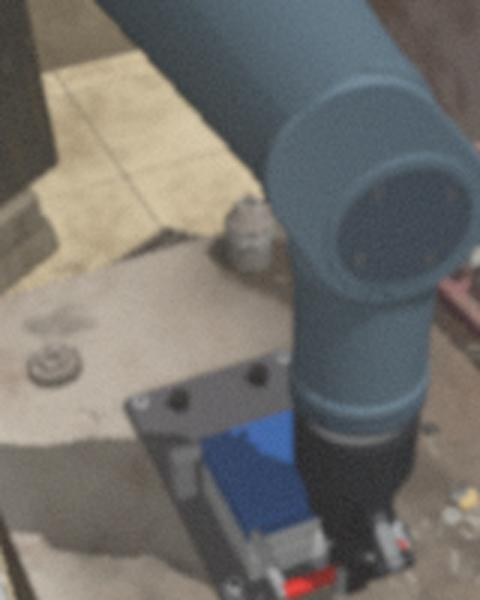

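Emit:
{"method": "send_rows", "body": {
  "commands": [
    [2,0,3,0,0,0,1],
    [2,0,5,0,0,0,1],
    [2,0,7,0,0,0,1],
    [2,0,8,0,0,0,1],
    [2,0,8,0,0,0,1]
  ]
}}

```text
time_s: 10.55
position: [0.4615, -0.3055, 0.0353]
eef_rot: [[0.529, 0.848, 0.002], [0.848, -0.529, 0.0], [0.001, 0.001, -1.0]]
contact_force: [-4.4, 8.8, 37.6]
grip_width: 0.0096
```

```bash
python3 rem.py 180; python3 bar.py; python3 - <<'E'
from h import *
p,d=imaging.capture('top')
hsv=cv2.cvtColor(p,cv2.COLOR_RGB2HSV)
m=(hsv[...,0]>105)&(hsv[...,0]<125)&(hsv[...,1]>130);b=np.zeros(m.shape,bool);b[150:270,260:380]=1
P=mask_pts('top',p,d,m&b);A=np.c_[P[:,:2]@[.53,.848]-np.dot([.5356,-.183],[.53,.848]),np.ones(len(P))]
c=np.linalg.lstsq(A,P[:,2],rcond=None)[0];print('leaf plane slope deg',np.degrees(np.arctan(c[0])),'z',np.median(P[:,2]),len(P))
cv2.imwrite('pics/closed_top.png',cv2.resize(p[140:290,200:400],None,fx=4,fy=4,interpolation=cv2.INTER_CUBIC)[:,:,::-1])
E
```

```text
t 10.55 [ 0.4615 -0.3055  0.0353] w 0.0096 F [-4.4  8.8 37.6] yaw 58.05 tilt [ 1.8e-03  2.0e-04 -1.0e+00] ang 178.3 rad 0.1433 q [ 21.  38.  10. 110. -12.  33.  97.]
['180'] [-1.8 -2.1  4.3]
80 bar y,z [-1.403e-01  1.000e-04] r 0.1403 ang 180.0 grasp rel bar [-0.003   0.0043] w 0.009712384856576738
leaf plane slope deg -7.963312645211665 z 0.07405042308819232 1746
```

View pics/closed_top.png

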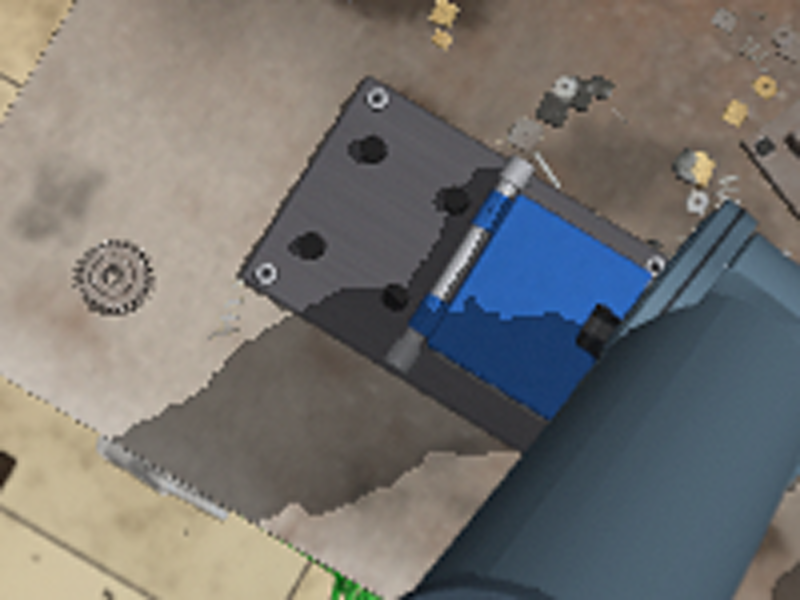

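The leaf is at its stop: 37 N reaction, leaf top at 74 mm, bar at 180°. Now I'll regrip for the way back.

Emit:
{"method": "send_rows", "body": {
  "commands": [
    [0,0,-2,0,0,0,0.7],
    [0,0,-1,0,0,0,0.65],
    [0,0,-1,0,0,0,0.65],
    [0,0,-1,0,0,0,0.65],
    [0,0,-1,0,0,0,0.65]
  ]
}}

```text
time_s: 11.15
position: [0.4601, -0.3053, 0.033]
eef_rot: [[0.53, 0.848, -0.001], [0.848, -0.53, 0.0], [-0.001, -0.001, -1.0]]
contact_force: [-0.1, -0.2, 0.4]
grip_width: 0.0298
```

```bash
python3 rem.py 180; python3 bar.py
```

```text
t 11.15 [ 0.4601 -0.3053  0.033 ] w 0.0298 F [-0.1 -0.2  0.4] yaw 57.98 tilt [-0.001  0.    -1.   ] ang 179.2 rad 0.1437 q [ 21.  39.  10. 110. -12.  33.  97.]
['180'] [-1.3 -0.8  2. ]
91 bar y,z [-0.1399 -0.0002] r 0.1399 ang -179.9 grasp rel bar [-0.0037  0.0024] w 0.029601656316802467
```

Emit:
{"method": "send_rows", "body": {
  "commands": [
    [-1,0,5,0,0,0,0.65],
    [-1,0,5,0,0,0,1],
    [-1,0,5,0,0,0,1],
    [-1,0,5,0,0,0,1],
    [-1,0,5,0,0,0,1]
  ]
}}

```text
time_s: 11.7
position: [0.4603, -0.3049, 0.0281]
eef_rot: [[0.529, 0.848, -0.0], [0.848, -0.529, 0.001], [0.001, -0.001, -1.0]]
contact_force: [2.4, 3.8, -4.9]
grip_width: 0.01
```

Emit:
{"method": "send_rows", "body": {
  "commands": [
    [0,0,-5,0,0,0,1],
    [0,0,-10,0,0,0,1],
    [1,0,-15,0,0,0,1],
    [1,0,-20,0,0,0,1],
    [2,0,-25,0,0,0,1]
  ]
}}

```text
time_s: 12.2
position: [0.4613, -0.3031, 0.0534]
eef_rot: [[0.529, 0.849, -0.0], [0.849, -0.529, 0.001], [0.001, -0.001, -1.0]]
contact_force: [3.5, 4.0, -9.5]
grip_width: 0.01
```

```bash
python3 rem.py 180; python3 bar.py
```

```text
t 12.2 [ 0.4613 -0.3031  0.0534] w 0.01 F [ 3.5  4.  -9.5] yaw 58.06 tilt [-4.0e-04  1.2e-03 -1.0e+00] ang 171.0 rad 0.143 q [ 20.  37.  11. 110. -12.  35.  97.]
['180'] [-3.8 -0.6 22.4]
82 bar y,z [-0.1384  0.0237] r 0.1405 ang 170.3 grasp rel bar [-0.0027 -0.0007] w 0.010344744426679665
```

View pics/last.png

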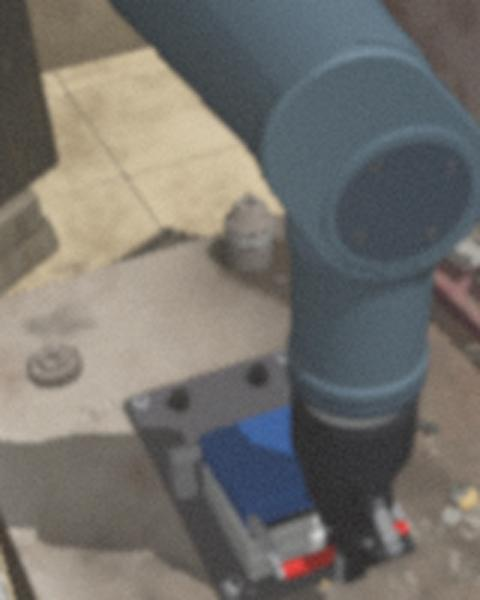

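The leaf is lifting again (170°). Mirroring the swing.

Emit:
{"method": "send_rows", "body": {
  "commands": [
    [2,0,-10,0,0,0,1],
    [5,0,-20,0,0,0,1],
    [8,0,-29,0,0,0,1],
    [12.5,0,-38,0,0,0,1],
    [17,0,-47,0,0,0,1]
  ]
}}

```text
time_s: 12.75
position: [0.4697, -0.2896, 0.1007]
eef_rot: [[0.53, 0.848, -0.001], [0.848, -0.53, 0.0], [-0.0, -0.001, -1.0]]
contact_force: [2.1, 3.1, -11.2]
grip_width: 0.0098
```

```bash
python3 rem.py 180; python3 bar.py
```

```text
t 12.75 [ 0.4697 -0.2896  0.1007] w 0.0098 F [  2.1   3.1 -11.2] yaw 57.99 tilt [-1.e-03  1.e-04 -1.e+00] ang 150.9 rad 0.1434 q [ 17.  32.  13. 109. -10.  40.  94.]
['180'] [-19.6  -0.6  69.8]
82 bar y,z [-0.123   0.0689] r 0.1409 ang 150.7 grasp rel bar [-0.0016  0.0021] w 0.009963039219106832
```

View pics/last.png

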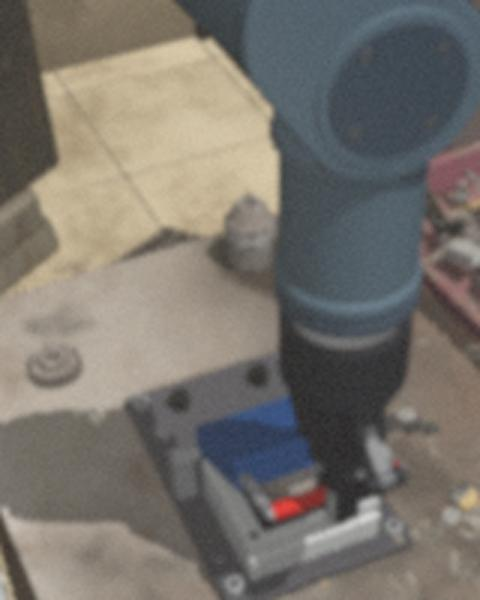

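Emit:
{"method": "send_rows", "body": {
  "commands": [
    [5.5,0,-8.5,0,0,0,1],
    [11.5,0,-16.5,0,0,0,1],
    [18,0,-24,0,0,0,1],
    [25,0,-31,0,0,0,1],
    [33,0,-37,0,0,0,1]
  ]
}}

```text
time_s: 13.3
position: [0.4849, -0.2654, 0.1388]
eef_rot: [[0.533, 0.846, -0.003], [0.846, -0.533, -0.004], [-0.005, -0.001, -1.0]]
contact_force: [-10.7, -8.6, 5.5]
grip_width: 0.01
```

```bash
python3 rem.py 180; python3 bar.py
```

```text
t 13.3 [ 0.4849 -0.2654  0.1388] w 0.01 F [-10.7  -8.6   5.5] yaw 57.8 tilt [-0.0035 -0.004  -1.    ] ang 131.9 rad 0.1449 q [ 13.  29.  14. 108.  -9.  44.  90.]
['180'] [-47.7  -0.5 108.1]
77 bar y,z [-0.095   0.1053] r 0.1419 ang 132.1 grasp rel bar [-0.0007  0.0035] w 0.009747295516029028
```

View pics/last.png

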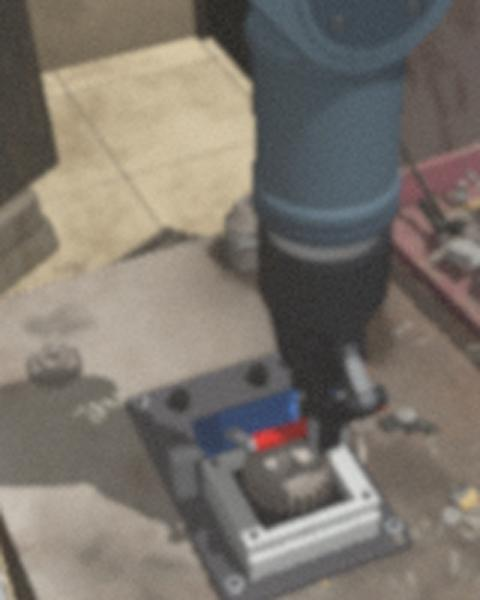

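The gear is in the pale pocket with the leaf at 132°, and the bar is still well held. Continuing.

Emit:
{"method": "send_rows", "body": {
  "commands": [
    [8,0,-5,0,0,0,1],
    [16.5,0,-10,0,0,0,1],
    [25,0,-15,0,0,0,1],
    [34,0,-19,0,0,0,1],
    [44,0,-22.5,0,0,0,1]
  ]
}}

```text
time_s: 13.85
position: [0.5058, -0.2326, 0.1639]
eef_rot: [[0.536, 0.844, -0.006], [0.844, -0.536, -0.008], [-0.01, -0.001, -1.0]]
contact_force: [-23.5, -10.2, 34.4]
grip_width: 0.0097
```

```bash
python3 rem.py 180; python3 bar.py
```

```text
t 13.85 [ 0.5058 -0.2326  0.1639] w 0.0097 F [-23.5 -10.2  34.4] yaw 57.58 tilt [-0.006  -0.0076 -1.    ] ang 113.5 rad 0.1449 q [  9.  27.  14. 106.  -8.  48.  84.]
['180'] [-85.9  -0.2 133.7]
81 bar y,z [-0.057   0.1301] r 0.142 ang 113.7 grasp rel bar [0.0019 0.0038] w 0.00974955146262475
```

View pics/last.png

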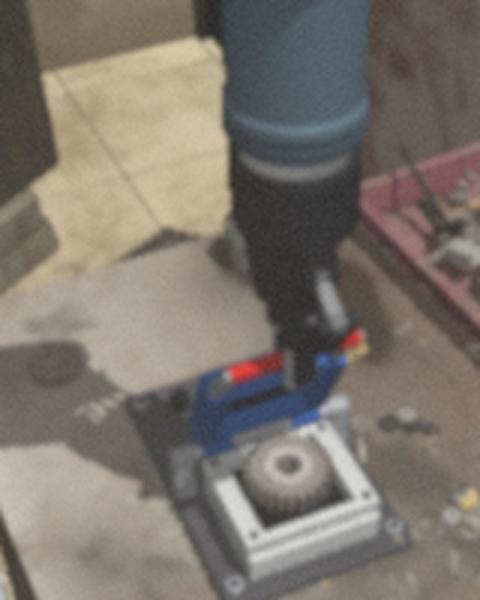

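Preload has built up to about 40 N in total because my command is too low. I'll back off, open slightly and regrip.

Emit:
{"method": "send_rows", "body": {
  "commands": [
    [-3,0,-3,0,0,0,1],
    [-4,0,-4,0,0,0,0.7],
    [-4,0,-4,0,0,0,0.6],
    [-4,0,-4,0,0,0,0.6],
    [-4,0,-4,0,0,0,0.6]
  ]
}}

```text
time_s: 14.4
position: [0.5096, -0.2276, 0.1642]
eef_rot: [[0.529, 0.848, 0.001], [0.848, -0.529, 0.0], [0.001, 0.001, -1.0]]
contact_force: [-0.2, 0.1, 0.0]
grip_width: 0.0345
```

```bash
python3 rem.py 113 110; python3 bar.py
```

```text
t 14.4 [ 0.5096 -0.2276  0.1642] w 0.0345 F [-0.2  0.1  0. ] yaw 58.04 tilt [ 9.e-04  0.e+00 -1.e+00] ang 111.2 rad 0.1429 q [  9.  27.  14. 106.  -8.  48.  85.]
['113'] [-5.1 -1.6 -0.2]
['110'] [ 2.  -1.6 -3. ]
92 bar y,z [-0.0523  0.1329] r 0.1428 ang 111.5 grasp rel bar [0.0006 0.0002] w 0.03400004104711056
```

Emit:
{"method": "send_rows", "body": {
  "commands": [
    [-1,0,3,0,0,0,1],
    [-1,0,3,0,0,0,1],
    [-1,0,3,0,0,0,1],
    [9,0,-0.5,0,0,0,1],
    [18,0,-3,0,0,0,1]
  ]
}}

```text
time_s: 14.95
position: [0.5172, -0.2143, 0.167]
eef_rot: [[0.531, 0.847, -0.002], [0.847, -0.531, -0.002], [-0.003, -0.001, -1.0]]
contact_force: [-3.2, -6.2, -0.4]
grip_width: 0.0101
```

```bash
python3 rem.py 113 110; python3 bar.py
```

```text
t 14.95 [ 0.5172 -0.2143  0.167 ] w 0.0101 F [-3.2 -6.2 -0.4] yaw 57.9 tilt [-0.0024 -0.0021 -1.    ] ang 104.9 rad 0.1407 q [  7.  27.  14. 106.  -8.  48.  83.]
['113'] [-20.4  -1.    2.6]
['110'] [-13.3  -1.   -0.2]
80 bar y,z [-0.035   0.1378] r 0.1422 ang 104.3 grasp rel bar [ 0.0007 -0.0013] w 0.010306245162314445
```

Emit:
{"method": "send_rows", "body": {
  "commands": [
    [10,0,-2,0,0,0,1],
    [20,0,-3.5,0,0,0,1],
    [30,0,-4,0,0,0,1],
    [40,0,-4,0,0,0,1],
    [50,0,-3.5,0,0,0,1]
  ]
}}

```text
time_s: 15.5
position: [0.5442, -0.1712, 0.1712]
eef_rot: [[0.531, 0.847, -0.001], [0.847, -0.531, -0.001], [-0.002, -0.0, -1.0]]
contact_force: [-4.8, -4.3, 3.9]
grip_width: 0.0099
```

```bash
python3 rem.py; python3 bar.py
```

```text
t 15.5 [ 0.5442 -0.1712  0.1712] w 0.0099 F [-4.8 -4.3  3.9] yaw 57.93 tilt [-0.0013 -0.0013 -1.    ] ang 84.1 rad 0.141 q [  3.  28.  13. 104.  -8.  49.  78.]
93 bar y,z [0.0161 0.1435] r 0.1443 ang 83.6 grasp rel bar [ 0.0007 -0.0034] w 0.010116461156523437
```

View pics/last.png

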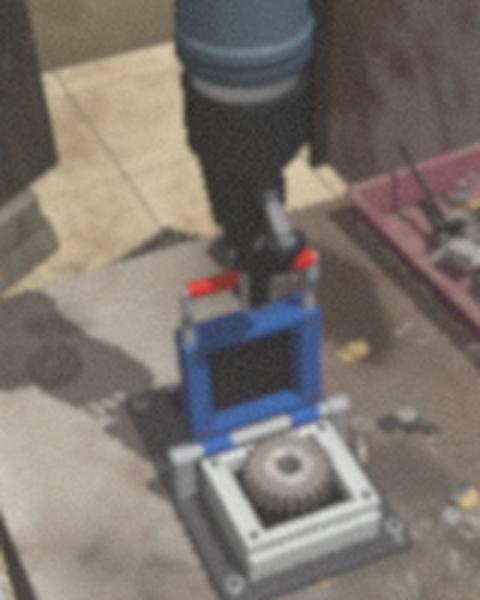

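The gear stays in the pale pocket and the leaf is at 84° with its pocket empty. Continuing to open.

Emit:
{"method": "send_rows", "body": {
  "commands": [
    [10,0,1,0,0,0,1],
    [20,0,3,0,0,0,1],
    [30,0,6,0,0,0,1],
    [39,0,9.5,0,0,0,1],
    [48,0,14,0,0,0,1]
  ]
}}

```text
time_s: 16.05
position: [0.5705, -0.1293, 0.1566]
eef_rot: [[0.53, 0.848, -0.0], [0.848, -0.53, -0.0], [-0.0, 0.0, -1.0]]
contact_force: [-3.0, -1.3, 4.0]
grip_width: 0.0101
```

```bash
python3 rem.py; python3 bar.py
```

```text
t 16.05 [ 0.5705 -0.1293  0.1566] w 0.0101 F [-3.  -1.3  4. ] yaw 57.98 tilt [-1.e-04 -1.e-04 -1.e+00] ang 63.0 rad 0.141 q [ -1.  30.  12. 102.  -8.  48.  73.]
81 bar y,z [0.0656 0.1297] r 0.1454 ang 63.2 grasp rel bar [ 0.0002 -0.005 ] w 0.01003154287570532
```

Emit:
{"method": "send_rows", "body": {
  "commands": [
    [9,0,5,0,0,0,1],
    [17.5,0,10.5,0,0,0,1],
    [25.5,0,16.5,0,0,0,1],
    [33,0,23,0,0,0,1],
    [40,0,30,0,0,0,1]
  ]
}}

```text
time_s: 16.6
position: [0.592, -0.0949, 0.126]
eef_rot: [[0.53, 0.848, 0.0], [0.848, -0.53, 0.0], [0.0, -0.0, -1.0]]
contact_force: [-1.4, -1.2, 4.5]
grip_width: 0.01
```

```bash
python3 rem.py; python3 bar.py
```

```text
t 16.6 [ 0.592  -0.0949  0.126 ] w 0.01 F [-1.4 -1.2  4.5] yaw 58.01 tilt [ 2.e-04  4.e-04 -1.e+00] ang 42.2 rad 0.1413 q [ -4.  34.  12. 101.  -9.  46.  70.]
72 bar y,z [0.1068 0.1018] r 0.1475 ang 43.6 grasp rel bar [-0.0012 -0.0078] w 0.010029242327324354
```

Emit:
{"method": "send_rows", "body": {
  "commands": [
    [6.5,0,7,0,0,0,1],
    [12.5,0,15,0,0,0,1],
    [18,0,23.5,0,0,0,1],
    [23,0,32,0,0,0,1],
    [27,0,41,0,0,0,1]
  ]
}}

```text
time_s: 17.15
position: [0.6067, -0.0714, 0.085]
eef_rot: [[0.529, 0.848, 0.001], [0.848, -0.529, 0.001], [0.002, 0.0, -1.0]]
contact_force: [-0.4, 2.2, 5.7]
grip_width: 0.01
```

```bash
python3 rem.py; python3 bar.py
```

```text
t 17.15 [ 0.6067 -0.0714  0.085 ] w 0.01 F [-0.4  2.2  5.7] yaw 58.04 tilt [ 0.0012  0.001  -1.    ] ang 22.2 rad 0.1429 q [ -5.  38.  11. 100. -10.  43.  69.]
57 bar y,z [0.1344 0.063 ] r 0.1484 ang 25.1 grasp rel bar [-0.0015 -0.0102] w 0.010145851116585036
```

Emit:
{"method": "send_rows", "body": {
  "commands": [
    [3.5,0,9.5,0,0,0,1],
    [6.5,0,19,0,0,0,1],
    [9,0,29,0,0,0,1],
    [10.5,0,39,0,0,0,1],
    [11.5,0,49,0,0,0,1]
  ]
}}

```text
time_s: 17.7
position: [0.6139, -0.0599, 0.0365]
eef_rot: [[0.528, 0.849, 0.003], [0.849, -0.528, 0.003], [0.004, 0.001, -1.0]]
contact_force: [2.5, 7.2, 5.9]
grip_width: 0.0101
```

```bash
python3 rem.py; python3 bar.py
```

```text
t 17.7 [ 0.6139 -0.0599  0.0365] w 0.0101 F [2.5 7.2 5.9] yaw 58.11 tilt [ 0.0034  0.003  -1.    ] ang 2.2 rad 0.146 q [ -5.  43.  10. 100. -11.  38.  68.]
42 bar y,z [0.1485 0.0168] r 0.1495 ang 6.5 grasp rel bar [-0.0025 -0.0127] w 0.01013954476590007
```

Emit:
{"method": "send_rows", "body": {
  "commands": [
    [0,0,4,0,0,0,1],
    [0,0,8,0,0,0,1],
    [0,0,12,0,0,0,1],
    [0,0,16,0,0,0,1],
    [0,0,16,0,0,0,1]
  ]
}}

```text
time_s: 18.25
position: [0.6144, -0.0591, 0.0202]
eef_rot: [[0.528, 0.849, 0.004], [0.849, -0.528, 0.004], [0.005, 0.002, -1.0]]
contact_force: [6.1, 8.0, -1.5]
grip_width: 0.01
```

```bash
python3 rem.py; python3 bar.py
```

```text
t 18.25 [ 0.6144 -0.0591  0.0202] w 0.01 F [ 6.1  8.  -1.5] yaw 58.14 tilt [ 0.0043  0.0037 -1.    ] ang -4.2 rad 0.1472 q [ -5.  44.   9. 100. -11.  36.  69.]
45 bar y,z [0.1485 0.001 ] r 0.1485 ang 0.4 grasp rel bar [-0.0016 -0.0118] w 0.01028983032297971
```

View pics/last.png

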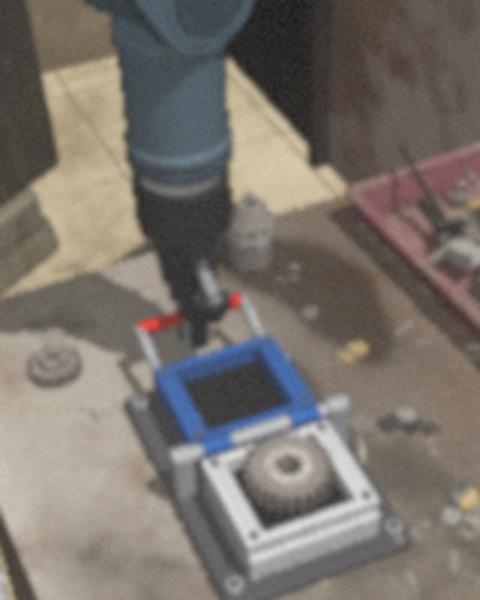

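The leaf is back open (about 0.5°) and the gear lies in the pale pocket. Releasing now, opening before rising.

Emit:
{"method": "send_rows", "body": {
  "commands": [
    [0,0,0,0,0,0,0.7],
    [-1,0,0,0,0,0,0.5],
    [-1,0,0,0,0,0,0.5],
    [-1,0,0,0,0,0,0.5],
    [-1,0,0,0,0,0,0.5]
  ]
}}

```text
time_s: 18.8
position: [0.6112, -0.0643, 0.0204]
eef_rot: [[0.53, 0.848, -0.0], [0.848, -0.53, -0.0], [-0.0, -0.0, -1.0]]
contact_force: [0.1, 0.3, 0.8]
grip_width: 0.0424
```

```bash
python3 rem.py
```

```text
t 18.8 [ 0.6112 -0.0643  0.0204] w 0.0424 F [0.1 0.3 0.8] yaw 57.97 tilt [-2.e-04 -3.e-04 -1.e+00] ang -4.3 rad 0.1411 q [ -5.  44.   9. 100. -11.  37.  69.]
```

Free of the bar. Centre by 4 mm and rise.

Emit:
{"method": "send_rows", "body": {
  "commands": [
    [3,0,0,0,0,0,0.5],
    [4,0,-10,0,0,0,0.5],
    [4,0,-30,0,0,0,0.5],
    [4,0,-60,0,0,0,0.5],
    [4,0,-100,0,0,0,0.5]
  ]
}}

```text
time_s: 19.3
position: [0.6124, -0.0601, 0.121]
eef_rot: [[0.53, 0.848, -0.003], [0.848, -0.53, 0.0], [-0.001, -0.002, -1.0]]
contact_force: [0.7, 0.0, 1.0]
grip_width: 0.0423
```

Emit:
{"method": "send_rows", "body": {
  "commands": [
    [20,-20,-10,0,0,0,0.5],
    [50,-40,-20,0,0,0,0.5],
    [80,-60,-30,0,0,0,0.5],
    [110,-90,-40,0,0,0,0.5],
    [130,-120,-40,0,0,0,0.5]
  ]
}}

```text
time_s: 19.8
position: [0.5819, 0.1166, 0.1629]
eef_rot: [[0.529, 0.849, 0.004], [0.849, -0.529, 0.002], [0.004, 0.002, -1.0]]
contact_force: [0.5, 0.5, 1.3]
grip_width: 0.0427
```

```bash
python3 rem.py; python3 bar.py; python3 - <<'E'
from h import *
H=np.array([.5356,-.183,.05]);Fp=H[:2]-.053*np.array([.53,.848])
for n in('top','scene'):
    p,d=imaging.capture(n)
    for t in ('gear_center','v_block','drill_chuck','piston'):
        for r in imaging.outline_of(n,t)[:2]:
            P=mask_pts(n,p,d,r['region']);print(n,t,round(r['confidence'],2),np.round(r['box']),np.median(P,0).round(3))
            if t=='gear_center':
                b=r['box'];print('  centre at z .06:',ray(n,[[(b[0]+b[2])/2,(b[1]+b[3])/2]],.060).round(4),'pocket',Fp.round(4),'top z pct',np.percentile(P[:,2],[50,80,90,95]).round(3))
    cr=p[140:270,220:380]
    cv2.imwrite(f'pics/fin_{n}.png',cv2.resize(cr,None,fx=4,fy=4,interpolation=cv2.INTER_CUBIC)[:,:,::-1])
    hsv=cv2.cvtColor(p,cv2.COLOR_RGB2HSV)
    m=(hsv[...,0]>105)&(hsv[...,0]<125)&(hsv[...,1]>150);b=np.zeros(m.shape,bool);b[140:270,240:380]=1
    P=mask_pts(n,p,d,m&b);P=P[abs(P[:,2]-.05)<.006];A=np.c_[(P-H)[:,:2]@[.53,.848],np.ones(len(P))]
    c=np.linalg.lstsq(A,P[:,2],rcond=None)[0];print('slope deg',np.degrees(np.arctan(c[0])),np.median(P[:,2]))
E
```

```text
t 19.8 [0.5819 0.1166 0.1629] w 0.0427 F [0.5 0.5 1.3] yaw 58.08 tilt [ 0.0041  0.002  -1.    ] ang 25.3 rad 0.3082 q [-24.  30.  12. 101.  -8.  49.  49.]
104 bar y,z [0.1491 0.0007] r 0.1491 ang 0.3 grasp rel bar [0.1336 0.1301] w 0.042839094785136984
top gear_center 0.98 [321. 204. 349. 231.] [ 0.509 -0.226  0.064]
  centre at z .06: [[ 0.5065 -0.2302  0.06  ]] pocket [ 0.5075 -0.2279] top z pct [0.064 0.066 0.067 0.068]
top gear_center 0.7 [221. 200. 236. 217.] [0.533 0.028 0.014]
  centre at z .06: [[0.5279 0.0207 0.06  ]] pocket [ 0.5075 -0.2279] top z pct [0.014 0.018 0.019 0.021]
top v_block 0.9 [413. 232. 440. 264.] [ 0.433 -0.447  0.034]
top drill_chuck 0.52 [240. 111. 258. 134.] [ 0.742 -0.026  0.056]
top piston 0.67 [402. 284. 431. 305.] [ 0.334 -0.418  0.05 ]
slope deg -0.12134661172472994 0.05063678566657037
scene gear_center 0.69 [302. 208. 334. 230.] [ 0.507 -0.225  0.062]
  centre at z .06: [[ 0.5049 -0.2334  0.06  ]] pocket [ 0.5075 -0.2279] top z pct [0.062 0.064 0.064 0.065]
scene gear_center 0.56 [228. 178. 247. 190.] [0.529 0.028 0.012]
  centre at z .06: [[ 0.4893 -0.0153  0.06  ]] pocket [ 0.5075 -0.2279] top z pct [0.012 0.016 0.018 0.019]
scene v_block 0.69 [373. 280. 405. 326.] [ 0.423 -0.446  0.029]
scene drill_chuck 0.68 [339. 315. 367. 356.] [ 0.324 -0.422  0.048]
scene drill_chuck 0.62 [296. 125. 311. 151.] [ 0.738 -0.03   0.046]
scene piston 0.89 [338. 314. 370. 357.] [ 0.324 -0.422  0.048]
slope deg -8.015292436331436 0.05346473506859273
```

View pics/fin_top.png

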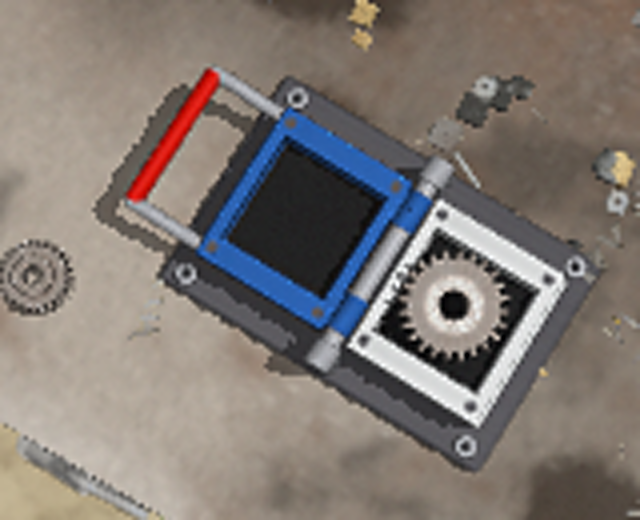

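View pics/fin_scene.png

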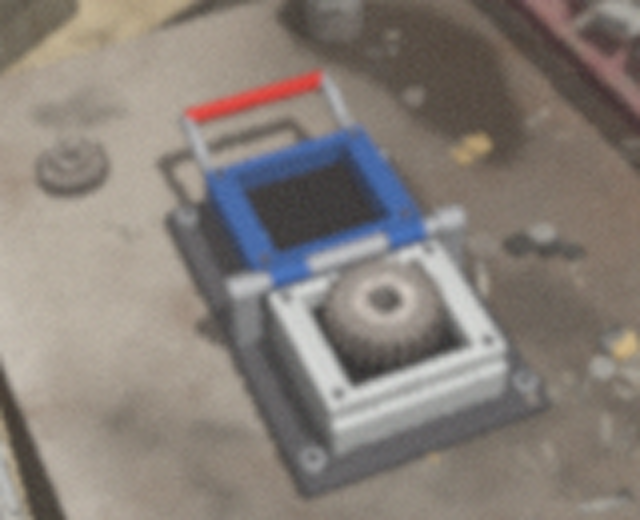

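Gear top is 64 mm (63 expected), level, within about 3 mm of the pocket centre, flat face up. The leaf is level and the bystanders have not moved. Settling, then handing in.

Emit:
{"method": "send_rows", "body": {
  "commands": [
    [0,0,-10,0,0,0,0.5],
    [0,0,-10,0,0,0,0.5],
    [0,0,-10,0,0,0,0.5],
    [0,0,-10,0,0,0,0.5],
    [0,0,-10,0,0,0,0.5]
  ]
}}

```text
time_s: 20.85
position: [0.5805, 0.1134, 0.1704]
eef_rot: [[0.53, 0.848, -0.0], [0.848, -0.53, -0.0], [-0.0, -0.0, -1.0]]
contact_force: [0.1, -0.0, 0.7]
grip_width: 0.0427
```

```bash
python3 rem.py; python3 -c "
from plant import bot; print(bot.job_done())"
```

```text
t 20.85 [0.5805 0.1134 0.1704] w 0.0427 F [ 0.1 -0.   0.7] yaw 58.01 tilt [-3.e-04 -1.e-04 -1.e+00] ang 26.9 rad 0.3085 q [-24.  29.  12. 101.  -7.  50.  49.]
the job is handed in; nothing more can be done
None
```

The gear now lies hub down in the pale pocket, the blue leaf is fully open again, and I handed the job in at about 21 s. I gripped the red bar from above and swung the leaf until it was closed at its stop. There the push reached 37 N, the leaf top measured 74 mm and the bar read 180°. Then I swung it back, let go and moved clear. I regripped three times because the bar rolls between the pads as it turns.

**Last checks:**
- **Gear:** its flat face is up at about 64 mm (63 expected). It is centred about 2.5 mm from the pocket centre by the top camera and about 6 mm by the coarser scene camera, against the 10 mm allowed.
- **Leaf:** it is open and level, −0.1° by the top camera and 0.3° at the bar.
- **Bystanders:** the vee block, drill chuck and piston show no movement.
- **Contact:** the tool reads about 0 N in free air, and the robot did not appear to touch the gear in any picture.

**Disagreements:**
- **Leaf slope:** the scene camera's fit gave −8°. I put that down to pixels from the pocket walls, since the top camera and the bar height both show it level.
- **Tool force:** it peaked at about 43 N during the return swing. I eased that off and regripped.

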